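# Find the lens can that is not empty

## Robot

A 6-joint arm with a two-finger parallel gripper is mounted at the origin on a cart in front of the work surface, level with it; the furniture and walls round the work are solid. World frame = base frame: x ahead of the robot, y to its left, z up, the work surface at z = 0. Lengths are in m, angles in rad, forces in N, time in s.
With the tool pointing down it reaches from about 0.4 to 0.825 m from the base axis. Payload 7 kg.
Tool frame: the origin (TCP) lies midway between the tips of the shut fingers; the grasp point (between the pads) lies 19 mm behind it; z points along the fingers, y is the line along which they close (so a half turn about z gives the same grasp; the last joint's range is limited). The gripper opens to 88 mm and grips with 3 to 60 N. Pads are 19 mm wide; open, the fingers measure 130 mm over their backs; the gripper's body (78 mm by 193 mm) begins 47 mm behind the grasp point.
Start: joints at [1.626, 0.359, 0.012, 0, -1.224, -0.288], TCP at [0.156, 0.657, 0.227] pointing down, gripper open.
Joint ranges: [-3.07, 3.07], [-1.43, 2.12], [-1.02, 1.25], [-3.03, 1.67], [-3.05, -0], [-3.03, 3.03]. Speed limits (rad/s): [2.39, 2.39, 3.01, 3.14, 3.14, 3.14].

## Interface

Orientations are given as a unit quaternion [x, y, z, w].
In Python, from workcell import r gives the robot as it stands. The module is installed in compiled form; this text tells all that it offers.
- The arm moves only by the tool jog_arm, never from a script. Its argument "rows" is a list of rows, each an object of numbers: "x", "y", "z": the shift along the tool's x, y, z in cm; "rx", "ry", "rz": the turn, a rotation vector about the tool's x, y, z in degrees; "jaw": the finger opening in cm, from 0 to 8.76. A call has 1 to 12 rows; each row shifts and turns the commanded pose from where the row before left it, along the tool's axes as they then stand; what a row does not reach is not made up. A row lasts 1/8 s, in which the tool goes at most 62.5 mm and 10.7 degrees, less where a joint would pass 70% of its speed; a pose out of reach is approached as far as the arm can. A call with a gripper value outside its range is refused whole. The fingers move at their own pace and stop on an object; "force" is the grip in N (left out, the last holds). Time passes only in rows, so rows that do not move let the fingers close. It gives the time, the measured TCP pose, the force, the opening and the grip force at its end, in the units of the state.
- r.get_state(): the state, without advancing time (a new reading comes with each control period).
- r.capture(name): name is "scene" or "side" or "wrist"; returns the picture (384x512x3 uint8, red, green, blue); there is no depth.
- r.camera_model(name): a dict with "intrinsics" (3x3 intrinsics, pixels), "R" (3x3) and "t" (3): a world point X has camera coordinates R X + t. Camera axes: x right, y down, z forward; pixel columns grow to the right and rows downward; lengths in m; the calibration is good to about 2 mm. A picture is of the moment at which its call begins: read the wrist's pose just before it. camera_model takes no time and is no camera call; for the wrist camera it gives the pose at the moment of the call.
- r.close_job(): hands the job in; it is judged then, once.
The state is a dict: "time_s": time; "joint_pos": joint angles; "qvel": joint speeds; "effort": joint torques, N m; "position": TCP position; "eef_rot": TCP orientation; "ft_force": force on the tool from outside, world axes, zero at the start; "wrist_torque": the same for the moment, N m; "width": finger opening in m; "grip_force": force on a finger pad.
Only numpy, scipy, OpenCV 4.12 (cv2) and the standard library are available. Lean on these libraries where they do the work, as an engineer would, in place of code of your own. Each camera call takes 0.05 s, during which the arm holds its last target. There are 200 camera calls.

## Task

One of the two lens cans in the rack holds a lens, the other is empty, and they must not be opened in the polishing dust: starting with the left one, lock each black bayonet cap clockwise to its stop and only then lift that can clear of the rack, feel its weight and set it back, so that you know the heavier. Finish holding the heavier can, upright and still, a hand's breadth above the bench in front of the hardness tester's display, ready to be fitted, with the empty one fully down in its pocket; do not let go of it, and leave the loupe, the red resin mount and the marker where they are.

Things in the scene. Friction and masses are not known exactly. Their poses are not given: they have to be found in the camera images.
- can_a: One of two lens cans that look the same, 76 mm high: grey foot 42 x 42 mm, 20 mm high; grey round barrel 37 mm across up to 50 mm; black ribbed cap on top, 42 mm across, 26 mm high. Origin: centre of the underside; z up; -x is the side with a white upright line. The can with the lens (either one) weighs 0.35 to 0.46 kg, the empty one 0.10 to 0.15 kg.
- can_b: One of two lens cans that look the same, 76 mm high: grey foot 42 x 42 mm, 20 mm high; grey round barrel 37 mm across up to 50 mm; black ribbed cap on top, 42 mm across, 26 mm high. Origin: centre of the underside; z up; -x is the side with a white upright line. The can with the lens (either one) weighs 0.35 to 0.46 kg, the empty one 0.10 to 0.15 kg.
- can_a_grip (a point): Centre of the cap of can_a, half-way up the cap (63 mm above the can's underside); axes as the can's, they do not turn with the cap. Grip the cap by its sides, 42 mm across. The foot stands square in a pocket of the rack, which keeps the can from turning.
- can_b_grip (a point): Centre of the cap of can_b, half-way up the cap (63 mm above the can's underside); axes as the can's, they do not turn with the cap. Grip the cap by its sides, 42 mm across. The foot stands square in a pocket of the rack, which keeps the can from turning.
- can_a_cap (a joint): Turn of the captive bayonet cap of can_a about its upright axis: 0 = locked, at its stop, the white line on the cap's top pointing to the can's -x, in line with the white lines on barrel and rack; positive = unlocked, counter-clockwise from above. Starts at 0.6 to 1.2, opens to 1.4 rad. Drags with 0.05 N m, stays where it is left, cannot come off, does not rise.
- can_b_cap (a joint): Turn of the captive bayonet cap of can_b about its upright axis: 0 = locked, at its stop, the white line on the cap's top pointing to the can's -x, in line with the white lines on barrel and rack; positive = unlocked, counter-clockwise from above. Starts at 0.6 to 1.2, opens to 1.4 rad. Drags with 0.05 N m, stays where it is left, cannot come off, does not rise.
- rack: Aluminium storage block fixed to the bench, 88 mm (x) x 204 mm (y) x 26 mm high, with two square pockets 110 mm apart along its y axis. Origin: centre of its underside on the bench, -x is its front.
- pocket_1 (a point): Centre of the floor of the pocket on the rack's +y side, the left one seen from the robot: 46 x 46 mm, chamfered, 18 mm deep, floor 8 mm above the bench; sides along the rack's axes. A seated can's underside centre lies here (within 2 mm).
- pocket_2 (a point): Centre of the floor of the pocket on the rack's -y side, the right one, like pocket_1.
- handover (a point): The place on the bench surface in front of the hardness tester (the tall white machine at the left): 95 mm in front of its foot, before the display. The heavier can is to be held above this point, its underside about 100 mm above the bench.
- loupe: Black eye loupe, 39 mm across, 24 mm high, a bystander behind the rack. Origin under its centre.
- puck: Red resin specimen mount, 32 mm across, 19 mm high, a bystander behind the rack. Origin under its centre.
- marker: Black and white marker, 136 mm long (its y axis), 17 mm thick, a bystander lying near the handover place, its top 17 mm above the bench. Origin under its centre.
Things that resemble listed ones, but are neither listed nor needed, are in the scene too. Leave any orange look-alike of the can_b alone. What is shaped like the can_a but pink is not meant.

How it is judged:
By the outcome, as a careful person would: the job done as asked, in the order asked, and still so for the second after the job is handed in, while the arm keeps its last pose, push and grip.
It also fails if it takes over 72 s, if anything falls off the work surface, if the arm or the gripper's body presses on something with over 40 N, if the wrist force passes 120 N, or if a joint passes its speed limit or range.

## Working session

There is one attempt and no reset: what is moved stays moved. The work goes in short steps, Python scripts to look and compute and a tool call to move; the robot and the scene stay as the last step left them, time stands still between calls to the robot, and variables do not carry over. Pictures are saved under pics/ and viewed, at most 10 in all, crops included, and the job is handed in when it is done.

Besides the shell and the picture viewer there is one more tool, called as name(argument=value, ...) on one line, values as JSON. jog_arm: Moves the arm, as the interface text tells. Its arguments: {"type":"object","properties":{"rows":{"type":"array","items":{"type":"object","properties":{"x":{"type":"number"},"y":{"type":"number"},"z":{"type":"number"},"rx":{"type":"number"},"ry":{"type":"number"},"rz":{"type":"number"},"jaw":{"type":"number"}}}},"force":{"type":"number"}},"required":["rows"]}

```bash
mkdir -p pics
python3 - <<'E'
from workcell import r
import cv2,numpy as np
s=r.get_state(); print(s['time_s'],s['position'],s['eef_rot'],s['width'],s['ft_force'])
for n in('scene','side'):
    im=r.capture(n); cv2.imwrite(f'pics/{n}0.png',im[...,::-1]); c=r.camera_model(n); print(n,c)
E
```

```text
0.0 [0.15563866 0.6563051  0.22562627] [ 9.93225999e-01 -1.16195660e-01 -2.66789102e-05  8.26176113e-04] 0.08743347871319448 [0.60424326 0.19498368 0.73814919]
scene {'intrinsics': array([[384.24530223,   0.        , 252.14438843],
       [  0.        , 384.24530223, 193.93369695],
       [  0.        ,   0.        ,   1.        ]]), 'R': array([[-0.72288586, -0.69088459, -0.01070172],
       [-0.39102002,  0.42180309, -0.81803759],
       [ 0.56968358, -0.58716321, -0.5750652 ]]), 't': array([0.39947829, 0.26678416, 0.66999306])}
side {'intrinsics': array([[375.42817956,   0.        , 254.16909391],
       [  0.        , 375.42817956, 189.65202261],
       [  0.        ,   0.        ,   1.        ]]), 'R': array([[ 0.9557771 , -0.29377931, -0.01355945],
       [-0.15852771, -0.47582099, -0.86513776],
       [ 0.2477077 ,  0.82902841, -0.50135097]]), 't': array([-0.54325878,  0.15894688,  0.88887355])}
```

View pics/scene0.png

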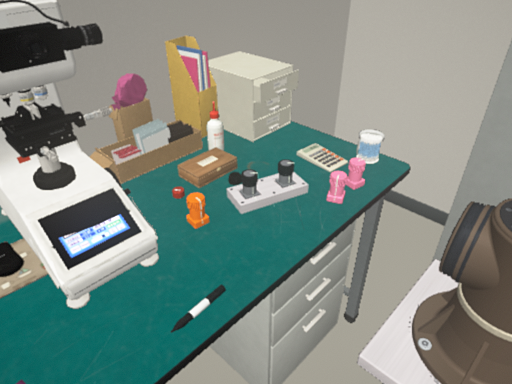

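View pics/side0.png

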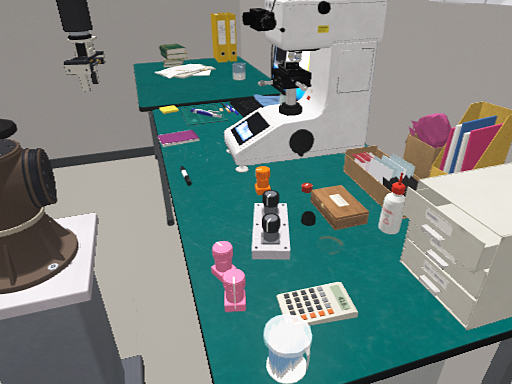

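The scene view shows the rack at (267,190), with the two grey cans with black caps at (250,183) and (287,172). The orange look-alike is at (197,210) and the pink ones at (338,186) and (356,172), so none of those is meant. The tester's front feet are at (78,298) and (150,260), and the marker is at (199,308). In the side view the rack is at (271,230), with its caps at (271,198) and (271,222).

```bash
cat > h.py <<'E'
import numpy as np,cv2
def ray(c,u,v):
    K,R,t=c['intrinsics'],np.array(c['R']),np.array(c['t'])
    d=R.T@np.linalg.inv(K)@np.array([u,v,1.]); o=-R.T@t; return o,d
def plane(c,u,v,z):
    o,d=ray(c,u,v); return o+d*(z-o[2])/d[2]
def proj(c,X):
    p=c['R']@np.array(X)+c['t']; p=c['intrinsics']@p; return p[:2]/p[2]
E
python3 - <<'E'
from workcell import r
from h import *
np.set_printoptions(precision=3,suppress=True)
S=r.camera_model('scene');D=r.camera_model('side')
for n,u,v,z in[('capL',250,172,.084),('capR',287,163,.084),('footA',78,298,0),('footB',150,260,0),('mk1',174,329,.01),('mk2',223,289,.01),('orange',197,220,0),('rkfrontL',237,209,0.0),('rkfrontR',308,190,0.)]: print(n,plane(S,u,v,z))
for n,u,v,z in[('capL',271,192,.084),('capR',271,215,.084),('mk1',183,168,.01),('mk2',188,184,.01),('rkfl',254,205,.026),('rkbl',287,205,.026),('rkfr',252,249,.026),('rkbr',289,249,.026),('foot',241,169,0),('pink',222,272,0),('pink2',235,308,0)]: print('side',n,plane(D,u,v,z))
a=cv2.imread('pics/scene0.png')[140:230,175:325]; b=cv2.imread('pics/side0.png')[180:265,225:325]
a=cv2.resize(a,None,fx=4,fy=4,interpolation=2); b=cv2.resize(b,(400,340),interpolation=2)
t=cv2.resize(cv2.imread('pics/scene0.png')[200:350,20:240],None,fx=3,fy=3)[:250]
o=np.zeros((600,800,3),'uint8'); o[:300,:500]=a[:300,:500]; o[:340,500:800]=b[:,50:350]
t=cv2.resize(cv2.imread('pics/scene0.png')[220:335,30:240],None,fx=2.2,fy=2.2); o[345:345+t.shape[0],:t.shape[1]]=t[:255]
cv2.imwrite('pics/crop.png',o)
E
```

```text
capL [ 0.602 -0.045  0.084]
capR [ 0.561 -0.145  0.084]
footA [0.619 0.434 0.   ]
footB [0.604 0.275 0.   ]
mk1 [0.414 0.35  0.01 ]
mk2 [0.418 0.226 0.01 ]
orange [0.636 0.113 0.   ]
rkfrontL [0.595 0.012 0.   ]
rkfrontR [ 0.513 -0.183  0.   ]
side capL [ 0.605 -0.033  0.084]
side capR [ 0.57  -0.133  0.084]
side mk1 [0.42  0.329 0.01 ]
side mk2 [0.419 0.213 0.01 ]
side rkfl [0.571 0.009 0.026]
side rkbl [ 0.656 -0.02   0.026]
side rkfr [ 0.511 -0.17   0.026]
side rkbr [ 0.592 -0.196  0.026]
side foot [0.607 0.279 0.   ]
side pink [ 0.434 -0.195  0.   ]
side pink2 [ 0.435 -0.304  0.   ]
```

View pics/crop.png

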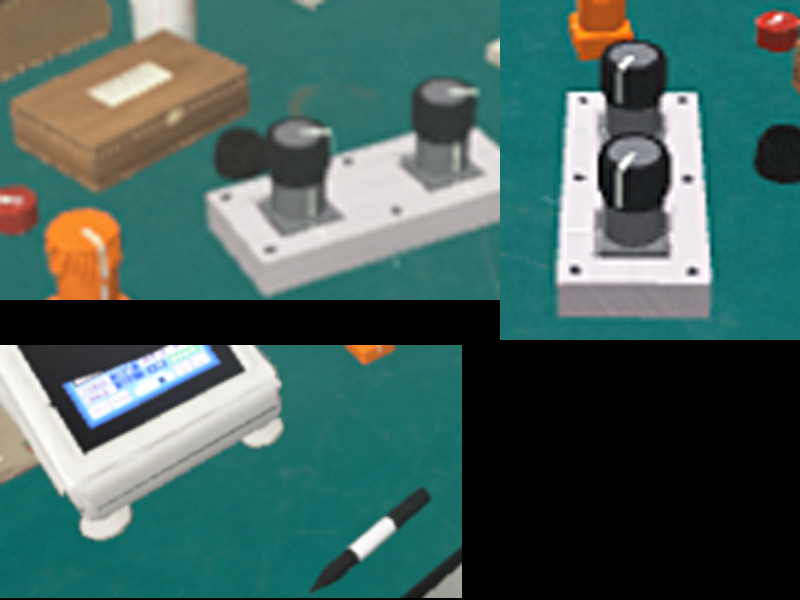

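jog_arm(rows=[{"x":4.25,"y":4.1},{"x":4.25,"y":4.1},{"x":4.25,"y":4.1},{"x":4.25,"y":4.1},{"x":4.25,"y":4.1},{"x":4.25,"y":4.1},{"x":4.25,"y":4.1},{"x":4.25,"y":4.1},{"x":4.25,"y":4.1},{"x":4.25,"y":4.1},{"x":4.25,"y":4.1},{"x":4.25,"y":4.1}])

```text
schema error: expected keys x, y, z, rx, ry, rz, jaw
```

jog_arm(rows=[{"x":4.25,"y":4.1},{"x":2,"y":2},{},{}])

```text
schema error: expected keys x, y, z, rx, ry, rz, jaw
```

Run:
```python
from workcell import r
from h import *
np.set_printoptions(precision=3,suppress=True)
s=r.get_state();print(s['joint_pos'],s['position'],s['eef_rot'],s['time_s'])
c=r.camera_model('wrist'); im=r.capture('wrist'); cv2.imwrite('pics/w1.png',im[...,::-1])
np.savez('w1.npz',**c); print(proj(c,[.603,-.04,.084]),proj(c,[.566,-.14,.084]))
```

```text
[ 1.626  0.359  0.011 -0.    -1.224 -0.288] [0.156 0.656 0.226] [ 0.993 -0.116 -0.     0.001] 0.1
[1333.67  -908.088] [1501.336 -857.868]
```

View pics/w1.png

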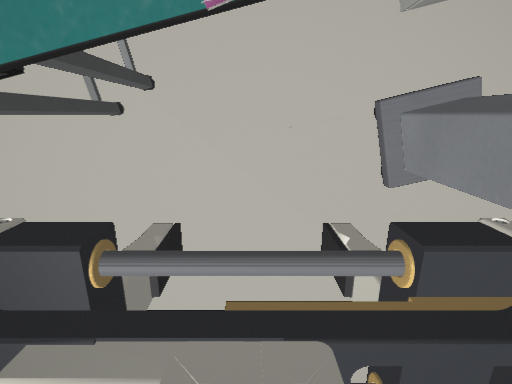

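The move was refused because each row needs every key. This wrist picture is from the start pose, with the fingers at (150,260) and (350,260), and image-up is tool +x.

jog_arm(rows=[{"x":4.25,"y":4.1,"z":0,"rx":0,"ry":0,"rz":0,"jaw":8.7},{"x":4.25,"y":4.1,"z":0,"rx":0,"ry":0,"rz":0,"jaw":8.7},{"x":4.25,"y":4.1,"z":0,"rx":0,"ry":0,"rz":0,"jaw":8.7},{"x":4.25,"y":4.1,"z":0,"rx":0,"ry":0,"rz":0,"jaw":8.7},{"x":4.25,"y":4.1,"z":0,"rx":0,"ry":0,"rz":0,"jaw":8.7},{"x":4.25,"y":4.1,"z":0,"rx":0,"ry":0,"rz":0,"jaw":8.7},{"x":4.25,"y":4.1,"z":0,"rx":0,"ry":0,"rz":0,"jaw":8.7},{"x":4.25,"y":4.1,"z":0,"rx":0,"ry":0,"rz":0,"jaw":8.7},{"x":4.25,"y":4.1,"z":0,"rx":0,"ry":0,"rz":0,"jaw":8.7},{"x":4.25,"y":4.1,"z":0,"rx":0,"ry":0,"rz":0,"jaw":8.7},{"x":4.25,"y":4.1,"z":0,"rx":0,"ry":0,"rz":0,"jaw":8.7},{"x":4.25,"y":4.1,"z":0,"rx":0,"ry":0,"rz":0,"jaw":8.7}])

```text
time_s: 1.65
position: [0.5392, 0.0586, 0.2266]
eef_rot: [0.993, -0.116, 0.0, -0.0]
ft_force: [1.3, 1.0, 0.8]
width: 0.0868
grip_force: 0.0
```

jog_arm(rows=[{"x":1.5,"y":4,"z":0,"rx":0,"ry":0,"rz":0,"jaw":8.7},{"x":1.5,"y":4,"z":0,"rx":0,"ry":0,"rz":0,"jaw":8.7},{"x":0,"y":0,"z":0,"rx":0,"ry":0,"rz":0,"jaw":8.7},{"x":0,"y":0,"z":0,"rx":0,"ry":0,"rz":0,"jaw":8.7}])

```text
time_s: 2.15
position: [0.5491, -0.0245, 0.2264]
eef_rot: [0.993, -0.117, -0.0, -0.0]
ft_force: [0.4, -0.3, 1.0]
width: 0.0873
grip_force: 0.0
```

Run:
```python
from workcell import r
from h import *
np.set_printoptions(precision=3,suppress=True)
s=r.get_state();print(s['joint_pos'],s['position'],s['eef_rot'],s['time_s'])
c=r.camera_model('wrist'); im=r.capture('wrist'); cv2.imwrite('pics/w2.png',im[...,::-1])
np.savez('w2.npz',**c); print(proj(c,[.603,-.04,.084]),proj(c,[.566,-.14,.084]))
```

```text
[ 0.312  0.153 -0.266 -0.    -1.151  1.025] [ 0.549 -0.024  0.226] [ 0.993 -0.117 -0.    -0.   ] 2.15
[253.506 131.415] [351.526 143.668]
```

View pics/w2.png

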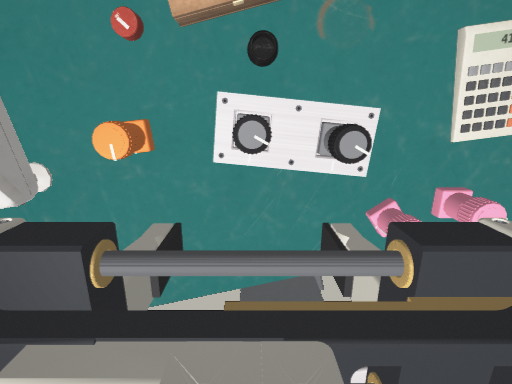

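The wrist view shows the rack with the left cap at (252,134), its line pointing to (270,145), and the right cap at (349,144), its line pointing to (369,153). The orange look-alike is at (113,140) and the pink ones at (390,218) and (470,205). The two black-capped grey cans in the rack pockets are the ones meant.

```bash
cat > cap.py <<'E'
from h import *
np.set_printoptions(precision=3,suppress=True)
def caps(im,c,guess,z=.084):
    "im BGR; refine cap-top centres near guessed world xy, and the white line's direction (deg, world)"
    g=im.max(2); out=[]
    for P in guess:
        p=proj(c,[*P,z]); e=proj(c,[P[0]+.021,P[1],z]); rad=np.hypot(*(e-p))
        m=np.zeros(g.shape,'uint8'); cv2.circle(m,tuple(int(round(a)) for a in p),int(rad*1.6),255,-1)
        k=cv2.inRange(g,0,60)&m
        n,l,st,ce=cv2.connectedComponentsWithStats(k); i=1+st[1:,4].argmax()
        ct,_=cv2.findContours((l==i).astype('uint8'),0,2); (u,v),R=cv2.minEnclosingCircle(max(ct,key=cv2.contourArea))
        X=plane(c,u,v,z); 
        hm=np.zeros(g.shape,'uint8'); cv2.circle(hm,(round(u),round(v)),int(R*.97),255,-1)
        ys,xs=np.where((cv2.inRange(im.min(2),150,255)&hm)>0)
        if len(xs)>3:
            d=cv2.fitLine(np.float32(np.c_[xs,ys]),2,0,.01,.01).ravel(); q0=plane(c,d[2],d[3],z);q1=plane(c,d[2]+d[0]*5,d[3]+d[1]*5,z)
            a=q1-q0; a=a if a@(q0-X)>0 else -a; ang=np.degrees(np.arctan2(a[1],a[0]))
        else: ang=None; q0=X
        out.append((u,v,R,rad,X[:2],ang,len(xs),np.degrees(np.arctan2(*(q0-X)[1::-1]))))
    return out
def rack(im,c):
    k=cv2.inRange(im,(165,165,165),(255,255,255)); m=cv2.morphologyEx(k,cv2.MORPH_OPEN,np.ones((3,3)))
    n,l,st,ce=cv2.connectedComponentsWithStats(m)
    p=proj(c,[.585,-.09,.026]); j=1+np.argmin([np.hypot(*(ce[i]-p))+(1e4 if st[i,4]<1500 else 0) for i in range(1,n)])
    ct,_=cv2.findContours((l==j).astype('uint8'),0,2); h=cv2.convexHull(np.vstack(ct))[:,0]
    W=np.float32([plane(c,*q,.026)[:2] for q in h]); return cv2.minAreaRect(W)
E
python3 - <<'E'
from cap import *
im=cv2.imread('pics/w2.png'); c=dict(np.load('w2.npz'))
print('cam',-c['R'].T@c['t'])
print(rack(im,c))
for o in caps(im,c,[(.603,-.04),(.566,-.14)]): print(*o)
cv2.imwrite('pics/w2c.png',cv2.resize(im[80:190,200:390],None,fx=4,fy=4,interpolation=2))
E
```

```text
cam [ 0.621 -0.042  0.384]
((0.5824368596076965, -0.08928351104259491), (0.20363852381706238, 0.0877002403140068), 71.0849838256836)
251.5 133.5 19.300357818603516 20.492212534589676 [ 0.601 -0.037] -158.3942641516797 586 179.3597325126189
349.0 143.5 21.476831436157227 19.672144571861967 [ 0.567 -0.137] -79.68455544030142 82 -139.80315855942052
```

View pics/w2c.png

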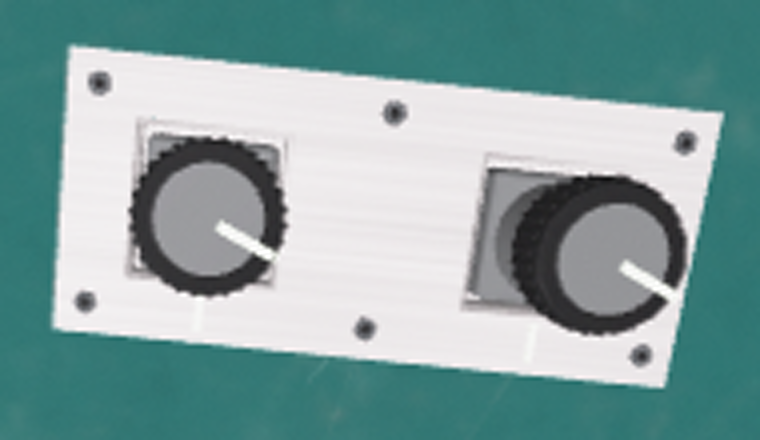

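Rack yaw is −18.9° and the left cap is at (0.601, −0.037). Both cap lines stand about 65° counter-clockwise of locked. I'll go down on the left cap.

jog_arm(rows=[{"x":5.35,"y":0,"z":0,"rx":0,"ry":0,"rz":0,"jaw":8.7},{"x":0,"y":0,"z":4,"rx":0,"ry":0,"rz":0,"jaw":8.7},{"x":0,"y":0,"z":4,"rx":0,"ry":0,"rz":0,"jaw":8.7},{"x":0,"y":0,"z":4,"rx":0,"ry":0,"rz":0,"jaw":8.7},{"x":0,"y":0,"z":3.4,"rx":0,"ry":0,"rz":0,"jaw":8.7},{"x":0,"y":0,"z":2,"rx":0,"ry":0,"rz":0,"jaw":8.7},{"x":0,"y":0,"z":0,"rx":0,"ry":0,"rz":0,"jaw":8.7},{"x":0,"y":0,"z":0,"rx":0,"ry":0,"rz":0,"jaw":8.7}])

```text
time_s: 3.2
position: [0.602, -0.0359, 0.0535]
eef_rot: [0.993, -0.115, 0.001, -0.0]
ft_force: [-0.6, 0.1, -0.0]
width: 0.0867
grip_force: 0.0
```

jog_arm(force=25, rows=[{"x":0,"y":0,"z":0,"rx":0,"ry":0,"rz":0,"jaw":6},{"x":0,"y":0,"z":0,"rx":0,"ry":0,"rz":0,"jaw":5},{"x":0,"y":0,"z":0,"rx":0,"ry":0,"rz":0,"jaw":4},{"x":0,"y":0,"z":0,"rx":0,"ry":0,"rz":0,"jaw":3.5},{"x":0,"y":0,"z":0,"rx":0,"ry":0,"rz":0,"jaw":3.5},{"x":0,"y":0,"z":0,"rx":0,"ry":0,"rz":0,"jaw":3.5}])

```text
time_s: 3.95
position: [0.6012, -0.0368, 0.0526]
eef_rot: [0.993, -0.116, -0.0, 0.0]
ft_force: [0.0, -0.5, 0.8]
width: 0.0412
grip_force: 25.0
```

```bash
cat > st.py <<'E'
from workcell import r
import numpy as np
np.set_printoptions(precision=3,suppress=True)
s=r.get_state(); q=s['eef_rot']
from scipy.spatial.transform import Rotation as R
M=R.from_quat(q).as_matrix()
print('t',s['time_s'],'pos',s['position'],'yaw',np.degrees(np.arctan2(M[1,0],M[0,0])),'tilt',M[:2,2],'F',s['ft_force'],'T',s['wrist_torque'],'w',s['width'],'g',s['grip_force'],'q',s['joint_pos'])
E
python3 st.py
```

```text
t 3.95 pos [ 0.601 -0.037  0.053] yaw -13.342862958008222 tilt [-0. -0.] F [ 0.003 -0.522  0.763] T [-0.11   0.048  0.017] w 0.04122399402779511 g 24.999985098838806 q [ 0.263  0.405 -0.361  0.    -0.805  1.075]
```

jog_arm(rows=[{"x":0,"y":0,"z":0,"rx":0,"ry":0,"rz":10,"jaw":3.5},{"x":0,"y":0,"z":0,"rx":0,"ry":0,"rz":10,"jaw":3.5},{"x":0,"y":0,"z":0,"rx":0,"ry":0,"rz":10,"jaw":3.5},{"x":0,"y":0,"z":0,"rx":0,"ry":0,"rz":10,"jaw":3.5},{"x":0,"y":0,"z":0,"rx":0,"ry":0,"rz":10,"jaw":3.5},{"x":0,"y":0,"z":0,"rx":0,"ry":0,"rz":7,"jaw":3.5},{"x":0,"y":0,"z":0,"rx":0,"ry":0,"rz":0,"jaw":3.5}])

```text
time_s: 4.82
position: [0.6011, -0.037, 0.0526]
eef_rot: [0.818, -0.576, -0.0, 0.0]
ft_force: [-1.4, -0.9, 0.9]
width: 0.0413
grip_force: 25.0
```

```bash
python3 st.py
```

```text
t 4.825 pos [ 0.601 -0.037  0.053] yaw -70.2933193937968 tilt [-0. -0.] F [-1.36  -0.919  0.925] T [-0.466  0.297 -0.052] w 0.04132390646246315 g 25.00099539756775 q [ 0.263  0.404 -0.361  0.    -0.806  0.081]
```

jog_arm(rows=[{"x":0,"y":0,"z":0,"rx":0,"ry":0,"rz":4,"jaw":3.5},{"x":0,"y":0,"z":0,"rx":0,"ry":0,"rz":4,"jaw":3.5},{"x":0,"y":0,"z":0,"rx":0,"ry":0,"rz":0,"jaw":3.5}])

```text
time_s: 5.2
position: [0.6011, -0.0369, 0.0526]
eef_rot: [0.776, -0.63, -0.0, 0.0]
ft_force: [-1.0, -1.2, 2.8]
width: 0.0413
grip_force: 25.0
```

```bash
python3 st.py
```

```text
t 5.2 pos [ 0.601 -0.037  0.053] yaw -78.1699267997503 tilt [-0. -0.] F [-1.039 -1.222  2.756] T [-0.43   0.398  0.019] w 0.0413267586187569 g 25.000663697719574 q [ 0.263  0.404 -0.361  0.    -0.806 -0.057]
```

jog_arm(rows=[{"x":0,"y":0,"z":0,"rx":0,"ry":0,"rz":3,"jaw":3.5},{"x":0,"y":0,"z":0,"rx":0,"ry":0,"rz":0,"jaw":3.5}])

```text
time_s: 5.45
position: [0.6011, -0.0369, 0.0526]
eef_rot: [0.759, -0.651, -0.0, 0.0]
ft_force: [-0.6, -2.3, 2.1]
width: 0.0417
grip_force: 25.0
```

```bash
python3 st.py
```

```text
t 5.45 pos [ 0.601 -0.037  0.053] yaw -81.16880490075134 tilt [-0. -0.] F [-0.561 -2.26   2.061] T [-0.527  0.503 -0.026] w 0.04165937756969601 g 25.0007227063179 q [ 0.263  0.404 -0.361  0.    -0.806 -0.109]
```

jog_arm(rows=[{"x":0,"y":0,"z":0,"rx":0,"ry":0,"rz":3,"jaw":3.5},{"x":0,"y":0,"z":0,"rx":0,"ry":0,"rz":0,"jaw":3.5}])

```text
time_s: 5.7
position: [0.601, -0.0369, 0.0526]
eef_rot: [0.742, -0.67, -0.0, 0.0]
ft_force: [-2.1, -2.6, 3.4]
width: 0.0416
grip_force: 25.0
```

```bash
python3 st.py
```

```text
t 5.7 pos [ 0.601 -0.037  0.053] yaw -84.17499044221877 tilt [-0.001 -0.   ] F [-2.11  -2.552  3.352] T [-0.573  0.855  0.12 ] w 0.04159023682325816 g 25.000686943531036 q [ 0.263  0.404 -0.361  0.    -0.806 -0.161]
```

jog_arm(rows=[{"x":0,"y":0,"z":0,"rx":0,"ry":0,"rz":3,"jaw":3.5},{"x":0,"y":0,"z":0,"rx":0,"ry":0,"rz":0,"jaw":3.5}])

```text
time_s: 5.95
position: [0.6008, -0.0372, 0.0526]
eef_rot: [0.725, -0.689, -0.0, 0.001]
ft_force: [-3.2, -4.6, 4.4]
width: 0.0412
grip_force: 25.0
```

```bash
python3 st.py
```

```text
t 5.95 pos [ 0.601 -0.037  0.053] yaw -87.13709097821219 tilt [-0.001 -0.001] F [-3.166 -4.626  4.394] T [-1.45   1.16   0.651] w 0.04119948903701217 g 25.00067800283432 q [ 0.263  0.404 -0.361  0.001 -0.806 -0.213]
```

Torque jumped to 0.65 N m after about 74°, which is 65° plus the foot's play in the pocket, so the cap is at its stop. I'll relieve the twist and lift.

jog_arm(rows=[{"x":0,"y":0,"z":0,"rx":0,"ry":0,"rz":-4,"jaw":3.5},{"x":0,"y":0,"z":0,"rx":0,"ry":0,"rz":0,"jaw":3.5},{"x":0,"y":0,"z":0,"rx":0,"ry":0,"rz":0,"jaw":3.5}])

```text
time_s: 6.32
position: [0.6015, -0.0367, 0.0526]
eef_rot: [0.747, -0.665, 0.0, -0.0]
ft_force: [-0.7, -2.8, 1.8]
width: 0.0413
grip_force: 25.0
```

```bash
python3 st.py
```

```text
t 6.325 pos [ 0.601 -0.037  0.053] yaw -83.35716404734559 tilt [0. 0.] F [-0.747 -2.759  1.791] T [-0.886  0.179  0.123] w 0.04133171485444937 g 25.00023990869522 q [ 0.263  0.405 -0.361  0.    -0.805 -0.147]
```

jog_arm(rows=[{"x":0,"y":0,"z":-1,"rx":0,"ry":0,"rz":0,"jaw":3.5},{"x":0,"y":0,"z":-1,"rx":0,"ry":0,"rz":0,"jaw":3.5},{"x":0,"y":0,"z":-1,"rx":0,"ry":0,"rz":0,"jaw":3.5},{"x":0,"y":0,"z":-1,"rx":0,"ry":0,"rz":0,"jaw":3.5},{"x":0,"y":0,"z":0,"rx":0,"ry":0,"rz":0,"jaw":3.5},{"x":0,"y":0,"z":0,"rx":0,"ry":0,"rz":0,"jaw":3.5},{"x":0,"y":0,"z":0,"rx":0,"ry":0,"rz":0,"jaw":3.5}])

```text
time_s: 7.2
position: [0.601, -0.0368, 0.0921]
eef_rot: [0.747, -0.665, -0.0, 0.0]
ft_force: [-0.7, 0.5, -0.5]
width: 0.0415
grip_force: 25.0
```

```bash
cat > weigh.py <<'E'
from workcell import r
from h import *
import sys
F=[];T=[]
for i in range(6):
    im=r.capture('side'if i%2 else'scene'); s=r.get_state(); F.append(s['ft_force']);T.append(s['wrist_torque'])
    if i<2: cv2.imwrite(f'pics/{sys.argv[1]}{i}.png',im[...,::-1])
print('F',np.round(np.mean(F,0),2),'sd',np.round(np.std(F,0),2),'T',np.round(np.mean(T,0),3))
E
python3 weigh.py liftL; python3 st.py
```

```text
F [ 0.08 -0.04 -1.55] sd [0.46 0.29 0.27] T [ 0.065 -0.063 -0.004]
t 7.5 pos [ 0.601 -0.037  0.092] yaw -83.33877949059725 tilt [-0. -0.] F [ 0.395 -0.348 -1.38 ] T [ 0.079 -0.052  0.004] w 0.04130322569912283 g 24.999793767929077 q [ 0.263  0.358 -0.323 -0.    -0.89  -0.147]
```

Left weighs about 1.5 N, so it is the empty one. I'll lower it straight back and open.

jog_arm(rows=[{"x":0,"y":0,"z":1,"rx":0,"ry":0,"rz":0,"jaw":3.5},{"x":0,"y":0,"z":1,"rx":0,"ry":0,"rz":0,"jaw":3.5},{"x":0,"y":0,"z":1,"rx":0,"ry":0,"rz":0,"jaw":3.5},{"x":0,"y":0,"z":0.7,"rx":0,"ry":0,"rz":0,"jaw":3.5},{"x":0,"y":0,"z":0.25,"rx":0,"ry":0,"rz":0,"jaw":3.5},{"x":0,"y":0,"z":0,"rx":0,"ry":0,"rz":0,"jaw":3.5},{"x":0,"y":0,"z":0,"rx":0,"ry":0,"rz":0,"jaw":3.5}])

```text
time_s: 8.38
position: [0.6012, -0.0368, 0.0531]
eef_rot: [0.747, -0.665, -0.0, 0.0]
ft_force: [-0.6, -1.1, -1.3]
width: 0.0417
grip_force: 25.0
```

```bash
python3 st.py
```

```text
t 8.375 pos [ 0.601 -0.037  0.053] yaw -83.33908173349201 tilt [-0. -0.] F [-0.627 -1.054 -1.331] T [-0.279  0.247 -0.007] w 0.04171241640722253 g 24.999582767486572 q [ 0.263  0.404 -0.361  0.    -0.806 -0.147]
```

jog_arm(rows=[{"x":0,"y":0,"z":0.1,"rx":0,"ry":0,"rz":0,"jaw":3.5},{"x":0,"y":0,"z":0,"rx":0,"ry":0,"rz":0,"jaw":3.5},{"x":0,"y":0,"z":0,"rx":0,"ry":0,"rz":0,"jaw":6},{"x":0,"y":0,"z":0,"rx":0,"ry":0,"rz":0,"jaw":8.7},{"x":0,"y":0,"z":0,"rx":0,"ry":0,"rz":0,"jaw":8.7},{"x":0,"y":0,"z":0,"rx":0,"ry":0,"rz":0,"jaw":8.7},{"x":0,"y":0,"z":-2,"rx":0,"ry":0,"rz":0,"jaw":8.7},{"x":0,"y":0,"z":-5,"rx":0,"ry":0,"rz":0,"jaw":8.7},{"x":0,"y":0,"z":-5,"rx":0,"ry":0,"rz":0,"jaw":8.7},{"x":0,"y":0,"z":-5,"rx":0,"ry":0,"rz":0,"jaw":8.7},{"x":0,"y":0,"z":0,"rx":0,"ry":0,"rz":0,"jaw":8.7},{"x":0,"y":0,"z":0,"rx":0,"ry":0,"rz":0,"jaw":8.7}])

```text
time_s: 9.88
position: [0.6009, -0.0366, 0.2218]
eef_rot: [0.747, -0.665, -0.0, -0.0]
ft_force: [-0.5, -0.4, -0.4]
width: 0.0872
grip_force: 0.0
```

Run:
```python
from workcell import r
from h import *
np.set_printoptions(precision=3,suppress=True)
F=[]
c=r.camera_model('wrist'); im=r.capture('wrist'); cv2.imwrite('pics/w3.png',im[...,::-1]); np.savez('w3.npz',**c)
for i in range(5): r.capture('wrist'); F.append(r.get_state()['ft_force'])
print('Fempty',np.mean(F,0)); s=r.get_state(); print(s['position'],s['width'],s['time_s'])
print(-c['R'].T@c['t'],proj(c,[.601,-.037,.084]),proj(c,[.565,-.141,.084]))
a=np.radians(161.1)
for P in[(.600,-.037),(.5646,-.1413)]:
    print(proj(c,[*P,.084]),proj(c,[P[0]+.02*np.cos(a),P[1]+.02*np.sin(a),.084]))
cv2.imwrite('pics/w3c.png',cv2.resize(im[60:320,130:420,::-1],None,fx=2.2,fy=2.2,interpolation=2))
```

```text
Fempty [0.096 0.169 0.135]
[ 0.601 -0.037  0.221] 0.08709116466064463 10.175
[ 0.609 -0.11   0.379] [251.138 183.381] [298.641  87.925]
[252.035 183.483] [268.203 191.005]
[299.082  87.659] [316.427  96.728]
```

View pics/w3c.png

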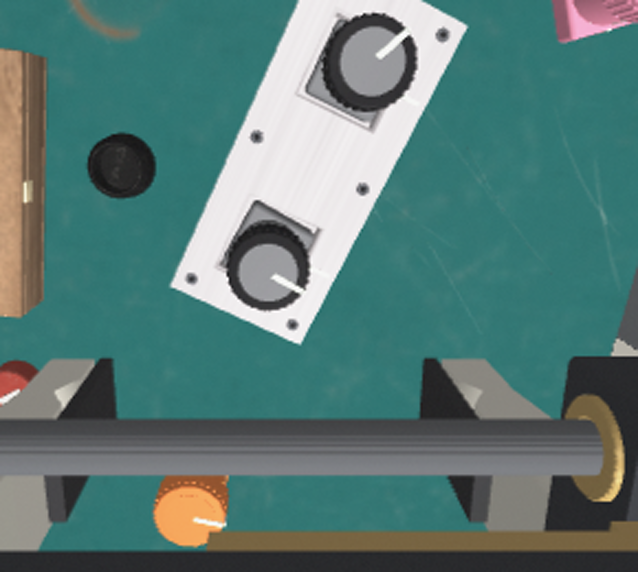

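The left cap's line is within about 4° of the front, because the foot has turned slightly in its pocket. The left can is seated. The right cap is at (0.565, −0.140) and 65° open, so I'll go there next.

jog_arm(rows=[{"x":4.93,"y":2.4,"z":0,"rx":0,"ry":0,"rz":0,"jaw":8.7},{"x":4.93,"y":2.4,"z":0,"rx":0,"ry":0,"rz":0,"jaw":8.7},{"x":0,"y":0,"z":4,"rx":0,"ry":0,"rz":0,"jaw":8.7},{"x":0,"y":0,"z":4,"rx":0,"ry":0,"rz":0,"jaw":8.7},{"x":0,"y":0,"z":4,"rx":0,"ry":0,"rz":0,"jaw":8.7},{"x":0,"y":0,"z":3,"rx":0,"ry":0,"rz":0,"jaw":8.7},{"x":0,"y":0,"z":1.9,"rx":0,"ry":0,"rz":0,"jaw":8.7},{"x":0,"y":0,"z":0,"rx":0,"ry":0,"rz":0,"jaw":8.7},{"x":0,"y":0,"z":0,"rx":0,"ry":0,"rz":0,"jaw":8.7}])

```text
time_s: 11.3
position: [0.5656, -0.1403, 0.0537]
eef_rot: [0.747, -0.665, 0.0, -0.0]
ft_force: [0.6, 0.0, 1.0]
width: 0.0868
grip_force: 0.0
```

jog_arm(force=30, rows=[{"x":0,"y":0,"z":0,"rx":0,"ry":0,"rz":0,"jaw":6},{"x":0,"y":0,"z":0,"rx":0,"ry":0,"rz":0,"jaw":5},{"x":0,"y":0,"z":0,"rx":0,"ry":0,"rz":0,"jaw":4},{"x":0,"y":0,"z":0,"rx":0,"ry":0,"rz":0,"jaw":3.5},{"x":0,"y":0,"z":0,"rx":0,"ry":0,"rz":0,"jaw":3.5},{"x":0,"y":0,"z":0,"rx":0,"ry":0,"rz":0,"jaw":3.5}])

```text
time_s: 12.05
position: [0.5648, -0.1403, 0.0531]
eef_rot: [0.747, -0.665, -0.0, 0.0]
ft_force: [-0.3, 0.3, 1.2]
width: 0.0413
grip_force: 30.0
```

```bash
python3 st.py
```

```text
t 12.05 pos [ 0.565 -0.14   0.053] yaw -83.33754066537071 tilt [-0. -0.] F [-0.346  0.325  1.175] T [ 0.152  0.346 -0.02 ] w 0.04128431181320114 g 30.000325441360474 q [ 0.092  0.376 -0.407  0.    -0.788  0.024]
```

jog_arm(rows=[{"x":0,"y":0,"z":0,"rx":0,"ry":0,"rz":10,"jaw":3.5},{"x":0,"y":0,"z":0,"rx":0,"ry":0,"rz":10,"jaw":3.5},{"x":0,"y":0,"z":0,"rx":0,"ry":0,"rz":10,"jaw":3.5},{"x":0,"y":0,"z":0,"rx":0,"ry":0,"rz":10,"jaw":3.5},{"x":0,"y":0,"z":0,"rx":0,"ry":0,"rz":10,"jaw":3.5},{"x":0,"y":0,"z":0,"rx":0,"ry":0,"rz":8,"jaw":3.5},{"x":0,"y":0,"z":0,"rx":0,"ry":0,"rz":5,"jaw":3.5},{"x":0,"y":0,"z":0,"rx":0,"ry":0,"rz":4,"jaw":3.5},{"x":0,"y":0,"z":0,"rx":0,"ry":0,"rz":0,"jaw":3.5}])

```text
time_s: 13.18
position: [0.5655, -0.1404, 0.0531]
eef_rot: [-0.256, 0.967, -0.0, 0.0]
ft_force: [0.3, -2.7, -1.4]
width: 0.0414
grip_force: 30.0
```

```bash
python3 st.py
```

```text
t 13.175 pos [ 0.565 -0.14   0.053] yaw -150.30538362340454 tilt [ 0.001 -0.   ] F [ 0.272 -2.67  -1.366] T [-0.643 -0.742 -0.03 ] w 0.04143451434906985 g 30.00030219554901 q [ 0.092  0.377 -0.407  0.    -0.787 -1.145]
```

jog_arm(rows=[{"x":0,"y":0,"z":0,"rx":0,"ry":0,"rz":3,"jaw":3.5},{"x":0,"y":0,"z":0,"rx":0,"ry":0,"rz":0,"jaw":3.5}])

```text
time_s: 13.42
position: [0.5654, -0.1404, 0.0531]
eef_rot: [-0.231, 0.973, -0.0, 0.0]
ft_force: [2.5, -1.5, -1.5]
width: 0.0414
grip_force: 30.0
```

```bash
python3 st.py
```

```text
t 13.425 pos [ 0.565 -0.14   0.053] yaw -153.23995913843234 tilt [ 0.001 -0.   ] F [ 2.487 -1.514 -1.494] T [-0.842 -0.879 -0.027] w 0.04140202149810497 g 30.00023066997528 q [ 0.092  0.377 -0.407  0.    -0.787 -1.196]
```

jog_arm(rows=[{"x":0,"y":0,"z":0,"rx":0,"ry":0,"rz":3,"jaw":3.5},{"x":0,"y":0,"z":0,"rx":0,"ry":0,"rz":0,"jaw":3.5}])

```text
time_s: 13.68
position: [0.5654, -0.1405, 0.0531]
eef_rot: [-0.206, 0.979, -0.0, 0.0]
ft_force: [1.9, -4.7, -1.7]
width: 0.0414
grip_force: 30.0
```

```bash
python3 st.py
```

```text
t 13.675 pos [ 0.565 -0.141  0.053] yaw -156.19856609754387 tilt [ 0. -0.] F [ 1.885 -4.68  -1.68 ] T [-1.699 -1.095  0.114] w 0.041392289357700236 g 30.000123381614685 q [ 0.092  0.377 -0.407  0.001 -0.787 -1.248]
```

jog_arm(rows=[{"x":0,"y":0,"z":0,"rx":0,"ry":0,"rz":3,"jaw":3.5},{"x":0,"y":0,"z":0,"rx":0,"ry":0,"rz":0,"jaw":3.5}])

```text
time_s: 13.92
position: [0.5658, -0.1404, 0.0533]
eef_rot: [-0.181, 0.983, -0.0, 0.001]
ft_force: [3.9, -3.9, -2.3]
width: 0.0416
grip_force: 30.0
```

```bash
python3 st.py
```

```text
t 13.925 pos [ 0.566 -0.14   0.053] yaw -159.12675645119188 tilt [ 0.001 -0.001] F [ 3.931 -3.885 -2.309] T [-1.514 -1.487  0.833] w 0.04159320251934474 g 29.9997416138649 q [ 0.092  0.377 -0.406  0.001 -0.787 -1.3  ]
```

Torque is 0.83 N m, so this cap is at its stop too. I'll back off, lift and weigh.

jog_arm(rows=[{"x":0,"y":0,"z":0,"rx":0,"ry":0,"rz":-4,"jaw":3.5},{"x":0,"y":0,"z":0,"rx":0,"ry":0,"rz":0,"jaw":3.5},{"x":0,"y":0,"z":-1,"rx":0,"ry":0,"rz":0,"jaw":3.5},{"x":0,"y":0,"z":-1,"rx":0,"ry":0,"rz":0,"jaw":3.5},{"x":0,"y":0,"z":-1,"rx":0,"ry":0,"rz":0,"jaw":3.5},{"x":0,"y":0,"z":-1,"rx":0,"ry":0,"rz":0,"jaw":3.5},{"x":0,"y":0,"z":0,"rx":0,"ry":0,"rz":0,"jaw":3.5},{"x":0,"y":0,"z":0,"rx":0,"ry":0,"rz":0,"jaw":3.5},{"x":0,"y":0,"z":0,"rx":0,"ry":0,"rz":0,"jaw":3.5}])

```text
time_s: 15.05
position: [0.5646, -0.1402, 0.0926]
eef_rot: [-0.214, 0.977, 0.0, -0.0]
ft_force: [0.4, 0.2, -3.8]
width: 0.041
grip_force: 30.0
```

```bash
python3 weigh.py liftR; python3 st.py
```

```text
F [ 0.08 -0.05 -3.95] sd [0.19 0.55 0.5 ] T [ 0.094 -0.17  -0.012]
t 15.35 pos [ 0.565 -0.14   0.093] yaw -155.34146187046053 tilt [-0. -0.] F [ 0.39   0.442 -3.746] T [ 0.037 -0.176 -0.012] w 0.04161514275375211 g 29.999379515647888 q [ 0.092  0.328 -0.368 -0.    -0.875 -1.233]
```

Right weighs about 4.0 N, so it is the heavier. I'll set it back as asked, still holding it, and measure the handover place.

jog_arm(rows=[{"x":0,"y":0,"z":1,"rx":0,"ry":0,"rz":0,"jaw":3.5},{"x":0,"y":0,"z":1,"rx":0,"ry":0,"rz":0,"jaw":3.5},{"x":0,"y":0,"z":1,"rx":0,"ry":0,"rz":0,"jaw":3.5},{"x":0,"y":0,"z":0.7,"rx":0,"ry":0,"rz":0,"jaw":3.5},{"x":0,"y":0,"z":0.3,"rx":0,"ry":0,"rz":0,"jaw":3.5},{"x":0,"y":0,"z":0,"rx":0,"ry":0,"rz":0,"jaw":3.5},{"x":0,"y":0,"z":0,"rx":0,"ry":0,"rz":0,"jaw":3.5},{"x":0,"y":0,"z":0,"rx":0,"ry":0,"rz":0,"jaw":3.5}])

```text
time_s: 16.35
position: [0.5652, -0.1403, 0.0532]
eef_rot: [-0.214, 0.977, -0.0, 0.0]
ft_force: [1.7, -1.6, -1.5]
width: 0.0417
grip_force: 30.0
```

```bash
python3 st.py
python3 - <<'E'
from h import *
a=cv2.imread('pics/scene0.png')[180:330,20:220]; b=cv2.imread('pics/side0.png')[95:195,170:330]
a=cv2.resize(a,None,fx=4,fy=4,interpolation=2)[:,:]
cv2.imwrite('pics/tester.png',a)
cv2.imwrite('pics/tester_side.png',cv2.resize(b,None,fx=5,fy=5,interpolation=2))
E
```

```text
t 16.35 pos [ 0.565 -0.14   0.053] yaw -155.33238063899273 tilt [ 0. -0.] F [ 1.66  -1.561 -1.54 ] T [-0.41  -0.778  0.017] w 0.041678140429563186 g 29.999805986881256 q [ 0.092  0.376 -0.407  0.    -0.787 -1.233]
```

View pics/tester.png

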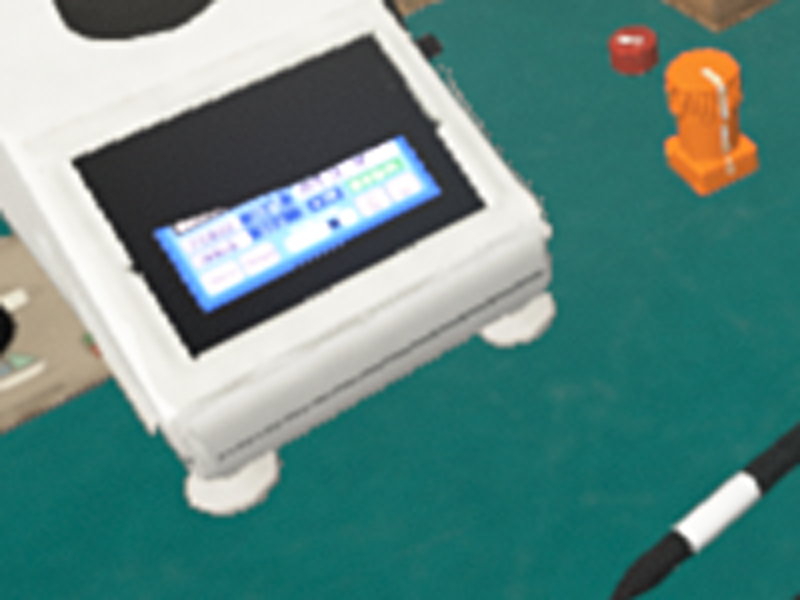

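The crop shows the tester's base. Its front edge runs from px (71,299) to (157,251), with round feet centred at px (78,302) and (150,260). The display's lower corners are at px (69,269) and (141,231).

Run:
```python
from workcell import r
from h import *
np.set_printoptions(precision=3,suppress=True)
S=r.camera_model('scene')
for n,u,v,z in[('footLc',78,302,.004),('footRc',150,260,.004),('footLf',75,309,0),('footRf',148.7,266.7,0),('edgeL',71,299,.02),('edgeR',157,251,.02),('dispL',69,269,.06),('dispR',141,231,.06)]:
    print(n,plane(S,u,v,z))
```

```text
footLc [0.605 0.44  0.004]
footRc [0.6   0.277 0.004]
footLf [0.597 0.451 0.   ]
footRf [0.588 0.288 0.   ]
edgeL [0.607 0.449 0.02 ]
edgeR [0.596 0.257 0.02 ]
dispL [0.64  0.425 0.06 ]
dispR [0.635 0.265 0.06 ]
```

Run:
```python
from workcell import r
from h import *
np.set_printoptions(precision=3,suppress=True)
S=r.camera_model('scene');D=r.camera_model('side')
def tri(a,b):
    o1,d1=ray(S,*a);o2,d2=ray(D,*b); k=np.linalg.lstsq(np.c_[d1,-d2],o2-o1,rcond=None)[0]; p,q=o1+k[0]*d1,o2+k[1]*d2; return (p+q)/2,np.linalg.norm(p-q)
print(tri((100,33),(247,18)),tri((62,20),(272,18)))
```

```text
(array([0.634, 0.258, 0.468]), np.float64(0.0008935710681866598)) (array([0.715, 0.278, 0.471]), np.float64(0.018224325415502937))
```

jog_arm(rows=[{"x":0,"y":0,"z":0.1,"rx":0,"ry":0,"rz":0,"jaw":3.5},{"x":0,"y":0,"z":0,"rx":0,"ry":0,"rz":0,"jaw":3.5},{"x":0,"y":0,"z":-1,"rx":0,"ry":0,"rz":0,"jaw":3.5},{"x":0,"y":0,"z":-1.5,"rx":0,"ry":0,"rz":0,"jaw":3.5},{"x":0,"y":0,"z":-1.5,"rx":0,"ry":0,"rz":0,"jaw":3.5},{"x":0,"y":0,"z":-2,"rx":0,"ry":0,"rz":0,"jaw":3.5},{"x":0,"y":0,"z":-3,"rx":0,"ry":0,"rz":0,"jaw":3.5},{"x":0,"y":0,"z":-2.2,"rx":0,"ry":0,"rz":0,"jaw":3.5},{"x":0,"y":0,"z":0,"rx":0,"ry":0,"rz":0,"jaw":3.5}])

```text
time_s: 17.48
position: [0.5658, -0.1401, 0.1664]
eef_rot: [-0.214, 0.977, -0.0, 0.002]
ft_force: [-0.4, 0.6, -4.6]
width: 0.0415
grip_force: 30.0
```

jog_arm(rows=[{"x":-0.54,"y":2.44,"z":0,"rx":0,"ry":0,"rz":0,"jaw":3.5},{"x":-1.08,"y":4.88,"z":0,"rx":0,"ry":0,"rz":0,"jaw":3.5},{"x":-1.08,"y":4.88,"z":0,"rx":0,"ry":0,"rz":0,"jaw":3.5},{"x":-1.08,"y":4.88,"z":0,"rx":0,"ry":0,"rz":0,"jaw":3.5},{"x":-1.08,"y":4.88,"z":0,"rx":0,"ry":0,"rz":0,"jaw":3.5},{"x":-1.08,"y":4.88,"z":0,"rx":0,"ry":0,"rz":0,"jaw":3.5},{"x":-1.08,"y":4.88,"z":0,"rx":0,"ry":0,"rz":0,"jaw":3.5},{"x":-1.08,"y":4.88,"z":0,"rx":0,"ry":0,"rz":0,"jaw":3.5},{"x":-1.08,"y":4.88,"z":0,"rx":0,"ry":0,"rz":0,"jaw":3.5},{"x":-0.54,"y":2.44,"z":0,"rx":0,"ry":0,"rz":0,"jaw":3.5},{"x":0,"y":0,"z":0,"rx":0,"ry":0,"rz":0,"jaw":3.5}])

```text
time_s: 18.85
position: [0.4692, 0.3005, 0.163]
eef_rot: [-0.215, 0.977, -0.0, -0.001]
ft_force: [0.2, -0.4, -2.8]
width: 0.0414
grip_force: 30.0
```

jog_arm(rows=[{"x":-1.8,"y":1.35,"z":0.5,"rx":0,"ry":0,"rz":0,"jaw":3.5},{"x":-1.8,"y":1.35,"z":0.6,"rx":0,"ry":0,"rz":0,"jaw":3.5},{"x":-1.8,"y":1.35,"z":0.6,"rx":0,"ry":0,"rz":0,"jaw":3.5},{"x":0,"y":0,"z":0.3,"rx":0,"ry":0,"rz":0,"jaw":3.5},{"x":0,"y":0,"z":0,"rx":0,"ry":0,"rz":0,"jaw":3.5},{"x":0,"y":0,"z":0,"rx":0,"ry":0,"rz":0,"jaw":3.5}])

```text
time_s: 19.6
position: [0.5023, 0.3583, 0.144]
eef_rot: [-0.213, 0.977, -0.0, -0.0]
ft_force: [-0.7, -0.0, -3.7]
width: 0.0418
grip_force: 30.0
```

```bash
python3 st.py; python3 weigh.py end
python3 - <<'E'
from h import *
a=cv2.imread('pics/end0.png');b=cv2.imread('pics/end1.png')
o=np.zeros((600,800,3),'uint8')
o[:384,:320]=a[:,:320]; o[:300,320:800]=cv2.resize(b[90:265,150:430],(480,300),interpolation=2)
t=cv2.resize(a[150:220,160:320],(480,210),interpolation=2); o[390:600,320:800]=t
cv2.imwrite('pics/endc.png',o)
E
```

```text
t 19.6 pos [0.502 0.358 0.144] yaw -155.36431303891436 tilt [-0. -0.] F [-0.707 -0.035 -3.657] T [ 0.108 -0.136 -0.029] w 0.041817252798667735 g 29.999340176582336 q [ 0.936  0.328 -0.232  0.    -1.011 -2.077]
F [-0.18 -0.25 -3.8 ] sd [0.24 0.38 0.46] T [ 0.08  -0.15   0.007]
```

View pics/endc.png

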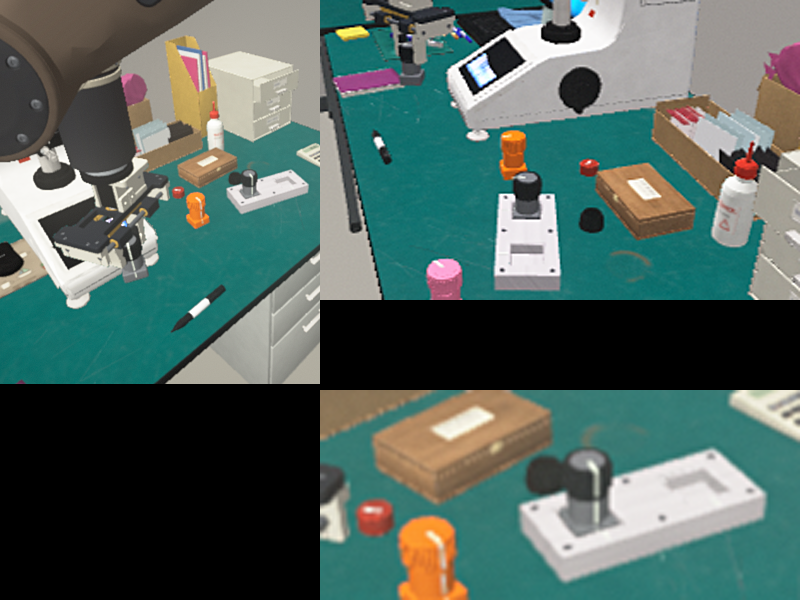

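The left can is seated, with its cap line in line with the barrel line, and the marker, loupe and red mount have not moved. The heavy can is held upright in front of the display.

```bash
python3 -c "
from workcell import r
print(r.close_job())"
```

```text
the job is handed in; nothing more can be done
None
```

I've handed the job in: both caps are locked, the left can is empty (about 1.5 N) and back in its pocket, and the heavier right can (about 4 N) is held upright about 100 mm above the bench in front of the tester's display.

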